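Close the storage canisters

TASK

The baking canisters and their lids have been washed and are dry. Close all four white canisters, each with the wooden lid that fits it, seated squarely so that the lid rests on the canister's rim all round. Set the lids down instead of dropping them, leave the canisters standing where they are, and do not disturb the rolling pin or the dough scraper.

Things in the scene. Friction and masses are not known exactly. Their poses are not given: they have to be found in the camera images.
- canister_small: The small round storage canister, loose, white stoneware, open at the top: 60 mm outside diameter, 80 mm high, straight-sided, mouth 52 mm across, empty. Origin at the centre of its underside, z up. Canisters and lids stand mixed in two rows of four, about 180 mm apart, on a black glass board 5 mm thick.
- lid_small: The small round bamboo lid for the small canister, right way up. Disc 64 mm across, 10 mm thick; below it a grey seal plug 14 mm high, 46 mm across, tapered to 32 mm at the foot; on top a central round knob 26 mm across, 26 mm high. Origin at the centre of the plug's foot, z up (disc 14 to 24 mm above it, knob's top 50 mm). Seated, the disc rests on the rim: origin 66 mm above the canister's.
- canister_medium: The medium round storage canister, loose, white stoneware, open at the top: 84 mm outside diameter, 100 mm high, straight-sided, mouth 75 mm across, empty. Origin at the centre of its underside, z up.
- lid_medium: The medium round bamboo lid for the medium canister, right way up. Disc 88 mm across, 10 mm thick; below it a grey seal plug 14 mm high, 69 mm across, tapered to 55 mm at the foot; on top a central round knob 26 mm across, 26 mm high. Origin at the centre of the plug's foot, z up (disc 14 to 24 mm above it, knob's top 50 mm). Seated, the disc rests on the rim: origin 86 mm above the canister's.
- canister_large: The large round storage canister, loose, white stoneware, open at the top: 108 mm outside diameter, 120 mm high, straight-sided, mouth 98 mm across, empty. Origin at the centre of its underside, z up.
- lid_large: The large round bamboo lid for the large canister, right way up. Disc 112 mm across, 10 mm thick; below it a grey seal plug 14 mm high, 92 mm across, tapered to 78 mm at the foot; on top a central round knob 26 mm across, 26 mm high. Origin at the centre of the plug's foot, z up (disc 14 to 24 mm above it, knob's top 50 mm). Seated, the disc rests on the rim: origin 106 mm above the canister's.
- canister_square: The square storage canister, loose, white stoneware, open at the top: 84 x 84 mm outside, 90 mm high, walls 5 mm, mouth 74 x 74 mm. Origin at the centre of its underside, z up, x and y square to its sides.
- lid_square: The square bamboo lid for the square canister, right way up. Plate 88 x 88 x 10 mm; below it a square grey seal plug 14 mm high, 68 mm wide, tapered to 54 mm at the foot; on top a central square knob 26 x 26 x 26 mm; all sides along x and y. Origin at the centre of the plug's foot, z up (plate 14 to 24 mm above it, knob's top 50 mm). Fits all four ways; seated, origin 76 mm above the canister's.
- rolling_pin: A rolling pin, loose, lying across the far edge of the board, black barrel 54 mm thick and 250 mm long with wooden handles, 454 mm overall along its y axis. Origin midway along, at the underside as it lies at the start. Not to be disturbed.
- scraper: A dough scraper, loose, lying flat on the wood to the left of the board: steel blade 150 x 105 mm with a wooden bar handle 24 mm thick along its left side. Origin under its centre. Not to be disturbed.
There are look-alikes about, which are no part of the job. What is shaped like the canister_small but blue or red is not meant.

How it is judged:
At the end, for the whole second after the job is handed in: Each lid sits in the mouth of its own canister: within 8 mm of centre, level within 0.06 rad, down on the rim (+3/-4 mm), the square one aligned within 0.15 rad; all at rest, canisters upright and within 40 mm of their starts, rolling pin and scraper within 30 mm of theirs (z of lid_small in the frame of canister_small between 0.062 and 0.069 m and horizontal distance between lid_small and canister_small below 0.008 m and angle between each of lid_small, canister_small, lid_medium, canister_medium, lid_large, canister_large, lid_square, canister_square's own z axis and vertical below 0.06 rad and linear speed of each of lid_small, canister_small, lid_medium, canister_medium, lid_large, canister_large, lid_square, canister_square below 0.02 m/s and distance of each of canister_small, canister_medium, canister_large, canister_square from where it was at the start of the episode below 0.04 m and z of lid_medium in the frame of canister_medium between 0.082 and 0.089 m and horizontal distance between lid_medium and canister_medium below 0.008 m and z of lid_large in the frame of canister_large between 0.102 and 0.109 m and horizontal distance between lid_large and canister_large below 0.008 m and z of lid_square in the frame of canister_square between 0.072 and 0.079 m and horizontal distance between lid_square and canister_square below 0.008 m and (angle between the x axis of lid_square and the x axis of canister_square, either way round below 0.15 rad or angle between the x axis of lid_square and the y axis of canister_square, either way round below 0.15 rad) and distance of each of rolling_pin, scraper from where it was at the start of the episode below 0.03 m); the robot touches nothing.
It fails at once if a lid is dropped: it falls free of the fingers faster than 0.8 m/s (about 33 mm of fall) ((contact force between the fingers and lid_small below 0.05 N and linear speed of lid_small above 0.8 m/s) or (contact force between the fingers and lid_medium below 0.05 N and linear speed of lid_medium above 0.8 m/s) or (contact force between the fingers and lid_large below 0.05 N and linear speed of lid_large above 0.8 m/s) or (contact force between the fingers and lid_square below 0.05 N and linear speed of lid_square above 0.8 m/s)).
It fails at once if a canister is tipped by more than 20 degrees (angle between any of canister_small, canister_medium, canister_large, canister_square's own z axis and vertical above 0.35 rad).
It fails at once if a canister is shifted by more than 40 mm (distance of any of canister_small, canister_medium, canister_large, canister_square from where it was at the start of the episode above 0.04 m).
It fails at once if the rolling pin or the scraper is moved by more than 30 mm (distance of any of rolling_pin, scraper from where it was at the start of the episode above 0.03 m).
It also fails if it takes over 99 s, if anything falls off the work surface, if the arm or the gripper's body presses on something with over 40 N, if the wrist force passes 120 N, or if a joint passes its speed limit or range.

ROBOT

A 7-joint arm with a two-finger parallel gripper is mounted at the origin on the work surface. World frame = base frame: x ahead of the robot, y to its left, z up, the work surface at z = 0. Lengths are in m, angles in rad, forces in N, time in s.
With the tool pointing down it reaches from about 0.425 to 0.825 m from the base axis. Payload 3.6 kg.
Tool frame: the origin (TCP) lies midway between the tips of the shut fingers; the grasp point (between the pads) lies bot.tcp_to_grasp behind it (bot.tcp_to_grasp is the distance from the TCP to the grasp point, in m); z points along the fingers, y is the line along which they close (so a half turn about z gives the same grasp; the last joint's range is limited). The gripper opens to 85 mm and grips with 20 to 120 N. Pads are 22 mm wide; open, the fingers measure 114 mm over their backs; the gripper's body (76 mm by 85 mm) begins 54 mm behind the grasp point. The pads swing forward as they close: fully open they stand 13 mm farther back than shut.
Start: joints at [1.224, 0.615, -0.013, 1.423, 0.008, 1.103, -0.04], TCP at [0.204, -0.617, 0.231] pointing down, gripper open.
Joint ranges: [-3.12, 3.12], [-0.3, 2.06], [-1.34, 1.32], [0.26, 2.42], [-1.36, 4.5], [0.01, 1.98], [-2.84, 2.84]. Speed limits (rad/s): [2.79, 2.79, 3.14, 3.14, 3.14, 3.14, 3.14].

INTERFACE

Orientations are given as a rotation vector (axis times angle).
In Python, from bench import bot gives the robot as it stands.
- The arm moves only by the shell command python3 -m crank 'ROWS' [OPENING] [FORCE]. ROWS is a JSON object of lists of equal length, an entry for each row: "offset": the shift along the tool's x, y, z in cm, a list of three; "spin": the turn about the tool's z in degrees. A call has 1 to 10 rows; each row is the pose to reach, as a shift and turn from the pose commanded when the call began, along the tool's axes at that moment; what a row does not reach only later rows make up. A row lasts 1/10 s, in which the tool goes at most 50 mm and 8.59 degrees, less where a joint would pass 70% of its speed; a pose out of reach is approached as far as the arm can. A call with a gripper value outside its range is refused whole. OPENING is the opening, from 0 (shut) to 1 (fully open), set as the call begins (- or left out, the last holds). The fingers move at their own pace and stop on an object; FORCE is the grip in N (left out, the last holds). Time passes only in rows, so rows that repeat a pose let the fingers close. It gives the time, the measured TCP pose, the force, the opening and the grip force at its end, in the units of the state.
- bot.get_obs(): the state, without advancing time (a new reading comes with each control period).
- bot.grab_frame(name): name is "scene" or "top" or "wrist"; returns (picture, depth): 384x512x3 uint8, red, green, blue; 384x512 float32, m along the optical axis (not along the pixel's ray), 0 where there is no reading.
- bot.camera_model(name): a dict with "fx", "fy", "cx", "cy" (pixels), "extrinsics" (4x4, takes a point from world to camera coordinates). Camera axes: x right, y down, z forward; pixel columns grow to the right and rows downward; lengths in m; the calibration is good to about 2 mm. A picture is of the moment at which its call begins: read the wrist's pose just before it. camera_model takes no time and is no camera call; for the wrist camera it gives the pose at the moment of the call.
- bot.finish_job(): hands the job in; it is judged then, once.
The state is a dict: "clock": time; "qpos": joint angles; "qvel": joint speeds; "joint_efforts": joint torques, N m; "tool_pos": TCP position; "orientation": TCP orientation; "wrist_force": force on the tool from outside, world axes, zero at the start; "torque": the same for the moment, N m; "grip_width": finger opening in m; "grip_force": force on a finger pad.
Only numpy, scipy, OpenCV 4.12 (cv2) and the standard library are available. Lean on these libraries where they do the work, as an engineer would, in place of code of your own. Each camera call takes 0.05 s, during which the arm holds its last target. There are 200 camera calls.

## Working session

There is one attempt and no reset: what is moved stays moved. The work goes in short steps, Python scripts to look and compute and a shell command to move; the robot and the scene stay as the last step left them, time stands still between calls to the robot, and variables do not carry over. Pictures are saved under pics/ and viewed, at most 14 in all, crops included, and the job is handed in when it is done.

```bash
mkdir -p pics; ls; cat > h.py <<'E'
import numpy as np, cv2
from bench import bot
def shot(name,fn):
    m=bot.camera_model(name); rgb,d=bot.grab_frame(name)
    cv2.imwrite('pics/'+fn+'.png',rgb[:,:,::-1]); np.savez('pics/'+fn,rgb=rgb,d=d,**m); return rgb,d,m
def world(d,m):
    v,u=np.mgrid[:d.shape[0],:d.shape[1]]
    P=np.stack([(u-m['cx'])/m['fx']*d,(v-m['cy'])/m['fy']*d,d,np.ones_like(d)],-1)
    return (P@np.linalg.inv(m['extrinsics']).T)[...,:3]
E
python3 - <<'E'
from h import *
for n in('top','scene'): shot(n,n+'0')
o=bot.get_obs(); print(o['clock'],o['tool_pos'],o['orientation'],o['grip_width'],bot.tcp_to_grasp)
W=world(*[np.load('pics/top0.npz')['d'],bot.camera_model('top')])
print(bot.camera_model('top'))
E
```

```text
pics
0.1 [ 0.20411862 -0.61636876  0.23022566] [-3.09918290e+00 -4.99890679e-01  6.27219502e-04] 0.08540296539867902 0.0187
{'fx': 462.19163687523024, 'fy': 462.19163687523024, 'cx': 250.89279617664346, 'cy': 192.3816820049953, 'extrinsics': array([[ 4.68378222e-03, -9.99988826e-01,  6.40446978e-04,
         1.18415427e-01],
       [-9.98307158e-01, -4.71303316e-03, -5.79707251e-02,
         5.07650982e-01],
       [ 5.79730958e-02, -3.67840551e-04, -9.98318078e-01,
         1.67874401e+00],
       [ 0.00000000e+00,  0.00000000e+00,  0.00000000e+00,
         1.00000000e+00]])}
```

View pics/top0.png

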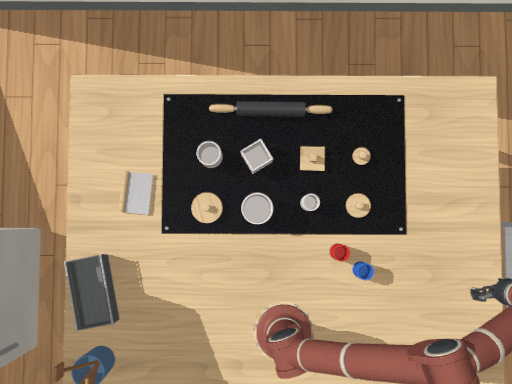

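View pics/scene0.png

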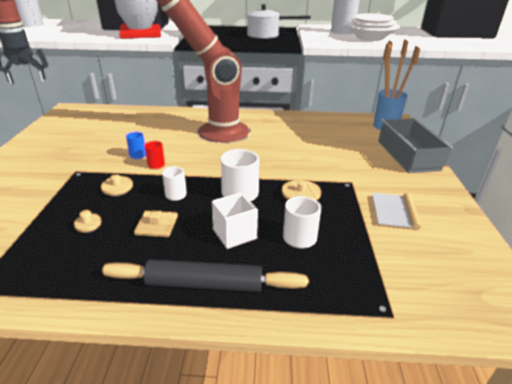

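The top view shows medium canister (209,154), square canister (257,156, turned), square lid (312,158), small lid (361,156), large lid (207,208), large canister (257,208), small canister (310,202) and medium lid (358,206). The red and blue cups are decoys.

```bash
cat > meas.py <<'E'
from h import *
Z=np.load('pics/top0.npz'); W=world(Z['d'],Z)
px=dict(c_med=(209,154,.105),c_sq=(257,156,.095),l_sq=(312,158,.029),l_sm=(361,156,.029),l_lg=(207,208,.029),c_lg=(257,208,.125),c_sm=(310,202,.085),l_med=(358,206,.029))
for k,(u,v,h) in px.items():
    w=W[v-24:v+24,u-24:u+24].reshape(-1,3)
    print(k,'zmax %.4f'%np.percentile(w[:,2],99.7),end=' ')
    for nm,hh in [('top',h)]+([('knob',.055)] if k[0]=='l' else []):
        p=w[abs(w[:,2]-hh)<.007][:,:2].astype(np.float32)
        if len(p)<5: print(nm,len(p),end=' ');continue
        (c,r)=cv2.minEnclosingCircle(p); R=cv2.minAreaRect(p*1000)
        print(nm,len(p),'circ',np.round(c,4),'d %.4f'%(2*r),'rect',np.round(R[0],1),np.round(R[1],1),'%.1f'%R[2],end=' ')
    print()
E
python3 meas.py
```

```text
c_med zmax 1.7053 top 91 circ [0.6392 0.2714] d 0.0857 rect [638.6 271.5] [81.5 82. ] 66.8 
c_sq zmax 0.2494 top 128 circ [0.6343 0.1035] d 0.1159 rect [635.  103.5] [83.5 84. ] 31.6 
l_sq zmax 0.0638 top 470 circ [ 0.6329 -0.1013] d 0.1192 rect [633.  -99.9] [85.6 88.7] 89.7 knob 51 circ [ 0.6315 -0.1002] d 0.0310 rect [ 631.9 -100.4] [25.6 25.6] 0.1 
l_sm zmax 0.0601 top 172 circ [ 0.6423 -0.2801] d 0.0641 rect [ 641.4 -279.8] [60.1 61.9] 3.9 knob 35 circ [ 0.6408 -0.2789] d 0.0249 rect [ 641.7 -278.7] [22.3 21.3] 29.2 
l_lg zmax 0.0593 top 655 circ [0.4506 0.2837] d 0.1120 rect [450.8 283.7] [105.4 109.5] 0.2 knob 36 circ [0.4499 0.283 ] d 0.0258 rect [451.5 282.8] [23.3 22.6] 46.0 
c_lg zmax 1.7053 top 135 circ [0.447 0.102] d 0.1078 rect [447.4 101.4] [102.7 106.1] 0.2 
c_sm zmax 0.2394 top 59 circ [ 0.4705 -0.0882] d 0.0599 rect [470.3 -87. ] [56.5 56.4] 0.2 
l_med zmax 1.7053 top 375 circ [ 0.4615 -0.266 ] d 0.0884 rect [ 460.5 -266.9] [83.6 85.4] 0.1 knob 38 circ [ 0.4619 -0.2666] d 0.0263 rect [ 461.5 -265.7] [21.6 22.9] 0.7
```

```bash
cat > go.py <<'E'
import sys; from h import *
from scipy.spatial.transform import Rotation as R
x,y,z,yaw=map(float,sys.argv[1:5]); o=bot.get_obs(); M=R.from_rotvec(o['orientation']).as_matrix()
cy=np.degrees(np.arctan2(M[1,0],M[0,0])); p=o['tool_pos']; d=(np.array([x,y,z])-p)
print('t %.2f'%o['clock'],'at',np.round(p,4),'yaw %.1f'%cy,'zaxis',np.round(M[:,2],3),'offset cm',np.round(100*M.T@d,2),'spin %.1f'%-((yaw-cy+180)%360-180),'rows>=%.1f'%(np.linalg.norm(d)/.05),'W',np.round(o['grip_width'],4),'F',np.round(o['wrist_force'],1))
E
python3 go.py .6412 -.279 .13 90
```

```text
t 0.10 at [ 0.2041 -0.6164  0.2302] yaw 18.3 zaxis [-0.001  0.002 -1.   ] offset cm [ 52.1  -18.26  10.07] spin -71.7 rows>=11.2 W 0.0854 F [-0.  -1.   0.1]
```

```bash
python3 -m crank '{"offset":[[5,-1.8,0],[10,-3.6,0],[15,-5.3,1],[20,-7,2],[25,-8.8,3],[30,-10.5,4],[35,-12.3,5],[40,-14,6],[44,-15.5,7],[47,-16.5,8]],"spin":[-8,-16,-24,-32,-40,-48,-56,-64,-71.7,-71.7]}' 0.7 40; python3 go.py .6412 -.279 .13 90
```

```text
clock: 1.1
tool_pos: [0.595, -0.3152, 0.1524]
orientation: [-2.219, -2.224, -0.0]
wrist_force: [1.4, -0.7, -0.2]
grip_width: 0.0597
grip_force: 0.0
t 1.10 at [ 0.595  -0.3152  0.1524] yaw 90.1 zaxis [ 0.  0. -1.] offset cm [3.61 4.63 2.24] spin 0.1 rows>=1.3 W 0.0597 F [ 1.4 -0.7 -0.2]
```

```bash
python3 -m crank '{"offset":[[1.8,2.3,1.1],[3.6,4.6,2.2],[3.6,4.6,2.2],[3.6,4.6,2.2]],"spin":[0,0,0,0]}'; python3 go.py .6412 -.279 .031 90; python3 -c "
from h import *
rgb,d,m=shot('wrist','w1'); W=world(d,m)
p=W.reshape(-1,3)
for h,t in((.029,.004),(.055,.004)):
    q=p[(abs(p[:,2]-h)<t)&(np.hypot(p[:,0]-.641,p[:,1]+.279)<.05)][:,:2].astype(np.float32); print(h,len(q),cv2.minEnclosingCircle(q), np.round(q.min(0),4),np.round(q.max(0),4))
"
```

```text
clock: 1.5
tool_pos: [0.6395, -0.2795, 0.1299]
orientation: [-2.218, -2.222, 0.002]
wrist_force: [-0.7, -0.8, -0.3]
grip_width: 0.0596
grip_force: 0.0
t 1.50 at [ 0.6395 -0.2795  0.1299] yaw 90.1 zaxis [-0.002  0.001 -1.   ] offset cm [0.04 0.19 9.89] spin 0.1 rows>=2.0 W 0.0596 F [-0.7 -0.8 -0.3]
0.029 3562 ((0.6414846777915955, -0.2809438109397888), 0.03198012337088585) [ 0.6097 -0.3128] [ 0.6728 -0.2492]
0.055 933 ((0.6412802338600159, -0.2807699143886566), 0.012946785427629948) [ 0.6286 -0.2931] [ 0.6535 -0.2684]
```

View pics/w1.png

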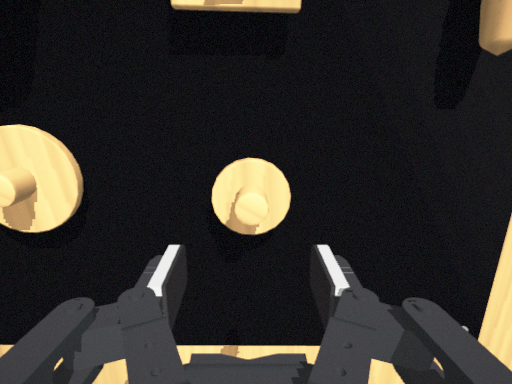

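The wrist view shows the small lid's knob at (252,208), centred between the fingers. Its measured centre is (0.641,-0.281), within 2 mm of the top camera.

```bash
python3 -m crank '{"offset":[[-0.14,0.18,3],[-0.14,0.18,6.5],[-0.14,0.18,9],[-0.14,0.18,9.85],[-0.14,0.18,9.85],[-0.14,0.18,9.85]],"spin":[0,0,0,0,0,0]}'; python3 -m crank '{"offset":[[0,0,0],[0,0,0],[0,0,0],[0,0,0],[0,0,0],[0,0,0]],"spin":[0,0,0,0,0,0]}' 0 40;  python3 go.py .4708 -.0877 .22 90
```

```text
clock: 2.15
tool_pos: [0.6424, -0.2829, 0.0342]
orientation: [2.22, 2.219, 0.002]
wrist_force: [0.8, 0.6, 0.4]
grip_width: 0.0595
grip_force: 0.0
clock: 2.75
tool_pos: [0.6424, -0.282, 0.0341]
orientation: [2.22, 2.22, 0.001]
wrist_force: [-0.8, 0.5, 5.0]
grip_width: 0.0244
grip_force: 39.2
t 2.75 at [ 0.6424 -0.282   0.0341] yaw 90.0 zaxis [ 0.002 -0.001 -1.   ] offset cm [ 19.42 -17.12 -18.64] spin 0.0 rows>=6.4 W 0.0244 F [-0.8  0.5  5. ]
```

```bash
python3 -m crank '{"offset":[[0,0,-2],[0,0,-6],[0,0,-11],[2,-4,-14],[4,-8,-17],[6,-12,-18.6],[9.2,-16,-18.6],[9.2,-17.1,-18.6],[9.2,-17.1,-18.6],[9.2,-17.1,-18.6]],"spin":[0,0,0,0,0,0,0,0,0,0]}'
cat > can.py <<'E'
import sys; from h import *
n,x,y,h,r=sys.argv[1],*map(float,sys.argv[2:6]); rgb,d,m=shot('wrist',n); p=world(d,m).reshape(-1,3)
q=p[(abs(p[:,2]-h)<.004)&(np.hypot(p[:,0]-x,p[:,1]-y)<r)][:,:2].astype(np.float32)
(c,rr)=cv2.minEnclosingCircle(q); print(len(q),'circ',np.round(c,4),'d %.4f'%(2*rr),'rect',np.round(cv2.minAreaRect(q*1000),1) if 0 else cv2.minAreaRect(q*1000), q.min(0),q.max(0))
E
python3 can.py w2 .4708 -.0877 .085 .036; python3 go.py .4708 -.0877 .16 90
```

```text
clock: 3.75
tool_pos: [0.4712, -0.1903, 0.2188]
orientation: [2.22, 2.22, 0.001]
wrist_force: [0.1, -0.3, -0.4]
grip_width: 0.0244
grip_force: 39.5
1262 circ [ 0.4695 -0.0892] d 0.0599 rect ((469.7342224121094, -89.36604309082031), (59.11380386352539, 58.87074279785156), 88.27967071533203) [ 0.4401244  -0.11884517] [ 0.49917212 -0.05987715]
t 3.80 at [ 0.4717 -0.1904  0.2186] yaw 90.0 zaxis [ 0.002 -0.    -1.   ] offset cm [10.28 -0.11  5.86] spin -0.0 rows>=2.4 W 0.0246 F [ 0.9 -0.9 -0.1]
```

View pics/w2.png

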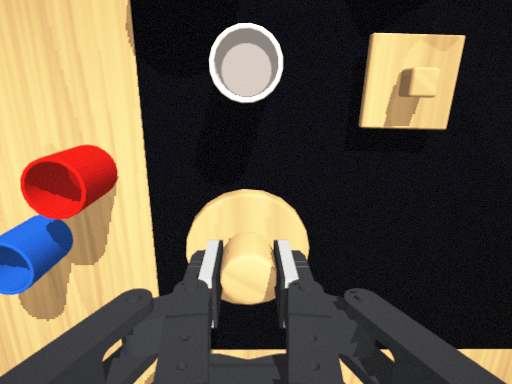

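Held lid is at (248,245). The small canister, at (246,62), measures (0.4695,-0.0892) with diameter 59.9 mm, which fits.

```bash
python3 -m crank '{"offset":[[4,0,0],[8,-0.15,0],[10,-0.17,2],[10,-0.17,5],[10,-0.17,8],[10,-0.17,10],[10,-0.17,10],[10,-0.17,10]],"spin":[0,0,0,0,0,0,0,0]}'; python3 go.py .470 -.0903 .1001 90
```

```text
clock: 4.6
tool_pos: [0.4701, -0.0898, 0.1183]
orientation: [-2.221, -2.221, -0.001]
wrist_force: [1.8, 0.1, -1.0]
grip_width: 0.0248
grip_force: 39.5
t 4.60 at [ 0.4701 -0.0898  0.1183] yaw 90.0 zaxis [ 0.     0.001 -1.   ] offset cm [-0.05 -0.01  1.82] spin 0.0 rows>=0.4 W 0.0248 F [ 1.8  0.1 -1. ]
```

```bash
python3 -m crank '{"offset":[[-0.05,0,0.5],[-0.05,0,1],[-0.05,0,1.4],[-0.05,0,1.7],[-0.05,0,1.8],[-0.05,0,1.8],[-0.05,0,1.8]],"spin":[0,0,0,0,0,0,0]}'; python3 go.py .470 -.0903 .1001 90
```

```text
clock: 5.3
tool_pos: [0.4689, -0.0902, 0.1006]
orientation: [2.221, 2.222, 0.0]
wrist_force: [-0.2, -0.7, -0.9]
grip_width: 0.0245
grip_force: 39.5
t 5.30 at [ 0.4689 -0.0902  0.1006] yaw 90.0 zaxis [ 0.  0. -1.] offset cm [-0.01  0.11  0.05] spin 0.0 rows>=0.0 W 0.0245 F [-0.2 -0.7 -0.9]
```

```bash
python3 -m crank '{"offset":[[0,0,0.1],[0,0,0.1]],"spin":[0,0]}'; python3 -m crank '{"offset":[[0,0,0],[0,0,0],[0,0,0],[0,0,0],[0,0,-2],[0,0,-5],[0,0,-10],[0,0,-11],[0,0,-11]],"spin":[0,0,0,0,0,0,0,0,0]}' 0.7; python3 can.py w3 .469 -.089 .095 .036; python3 can.py w3 .469 -.089 .121 .02; python3 go.py .6325 -.10 .13 90
```

```text
clock: 5.5
tool_pos: [0.4695, -0.0902, 0.1001]
orientation: [2.22, 2.221, 0.002]
wrist_force: [-0.6, -0.0, 5.0]
grip_width: 0.0249
grip_force: 39.8
clock: 6.4
tool_pos: [0.47, -0.0904, 0.2113]
orientation: [2.218, 2.219, 0.004]
wrist_force: [-0.2, 0.2, -0.2]
grip_width: 0.0599
grip_force: 0.0
3255 circ [ 0.4687 -0.0891] d 0.0639 rect ((468.811279296875, -88.94615173339844), (62.836097717285156, 62.56657791137695), 31.599151611328125) [ 0.43762618 -0.1205247 ] [ 0.50051725 -0.05750349]
843 circ [ 0.4689 -0.0888] d 0.0257 rect ((469.01788330078125, -88.89823913574219), (24.850706100463867, 24.692407608032227), 89.02739715576172) [ 0.45661604 -0.10136436] [ 0.48133764 -0.07648319]
t 6.50 at [ 0.4679 -0.0904  0.2085] yaw 90.0 zaxis [-0.002  0.    -1.   ] offset cm [-0.97 16.48  7.81] spin 0.0 rows>=3.7 W 0.0597 F [-0.4 -0.1 -0.7]
```

View pics/w3.png

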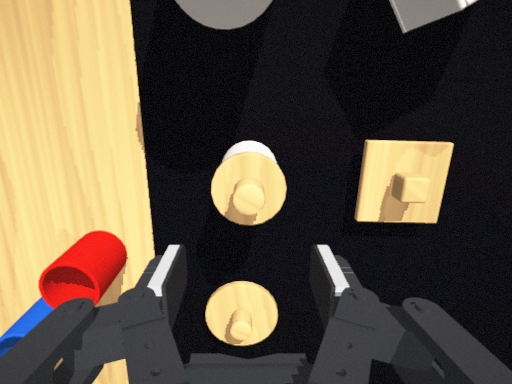

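The small lid is seated level on its canister at (249,188), with the disc top at 0.095 m and centred within 1 mm. Next is the square lid, at (405,180).

```bash
python3 -m crank '{"offset":[[-0.5,5,0],[-0.9,10,1],[-0.97,14.5,4],[-0.97,16.5,7],[-0.97,16.5,7.8],[-0.97,16.5,7.8],[-0.97,16.5,7.8]],"spin":[0,0,0,0,0,0,0]}'; python3 can.py w4 .6325 -.1 .029 .08;python3 can.py w4 .6325 -.1 .055 .025; python3 go.py .6325 -.10 .034 90
```

```text
clock: 7.2
tool_pos: [0.6327, -0.0998, 0.1313]
orientation: [-2.22, -2.221, 0.002]
wrist_force: [-0.8, 0.4, 0.7]
grip_width: 0.0596
grip_force: 0.0
9886 circ [ 0.6321 -0.1015] d 0.1220 rect ((631.6057739257812, -101.7599868774414), (88.03301239013672, 88.31281280517578), 88.65924072265625) [ 0.5868073  -0.14660995] [ 0.6763934  -0.05704652]
1174 circ [ 0.6315 -0.1013] d 0.0335 rect ((631.5330810546875, -101.67501831054688), (26.039777755737305, 25.86566162109375), 88.1648178100586) [ 0.6186819  -0.11493736] [ 0.6446278 -0.0885995]
t 7.30 at [ 0.6337 -0.1     0.133 ] yaw 90.0 zaxis [ 0.002 -0.001 -1.   ] offset cm [ 0.01 -0.14  9.9 ] spin 0.0 rows>=2.0 W 0.0597 F [ 0.4  0.2 -0.2]
```

```bash
python3 -m crank '{"offset":[[-0.17,-0.1,3],[-0.17,-0.1,6.5],[-0.17,-0.1,9],[-0.17,-0.1,9.9],[-0.17,-0.1,9.9],[-0.17,-0.1,9.9]],"spin":[1.5,1.5,1.5,1.5,1.5,1.5]}'; python3 -m crank '{"offset":[[0,0,0],[0,0,0],[0,0,0],[0,0,0],[0,0,0]],"spin":[0,0,0,0,0]}' 0 40;  python3 go.py .6343 .0 .22 121.6
```

```text
clock: 7.9
tool_pos: [0.6341, -0.1016, 0.0345]
orientation: [2.248, 2.191, 0.004]
wrist_force: [0.2, -0.4, 0.5]
grip_width: 0.0599
grip_force: 0.0
clock: 8.4
tool_pos: [0.6338, -0.1017, 0.034]
orientation: [2.249, 2.191, 0.002]
wrist_force: [-0.4, 0.4, 5.8]
grip_width: 0.025
grip_force: 41.2
t 8.40 at [ 0.6338 -0.1017  0.034 ] yaw 88.5 zaxis [ 0.002 -0.    -1.   ] offset cm [ 10.16  -0.17 -18.61] spin -33.1 rows>=4.2 W 0.025 F [-0.4  0.4  5.8]
```

```bash
python3 -m crank '{"offset":[[0,0,-2],[0,0,-6],[0,0,-11],[0,0,-15],[3,0,-18.6],[7,0,-18.6],[9.2,0,-18.6],[9.2,0,-18.6],[9.2,0,-18.6]],"spin":[0,0,0,0,0,0,0,0,0]}'
python3 can.py w5 .6343 .1035 .095 .068;  python3 go.py .6343 .1035 .22 121.6
```

```text
clock: 9.3
tool_pos: [0.6348, -0.0097, 0.218]
orientation: [-2.248, -2.194, 0.002]
wrist_force: [1.2, -0.8, -1.9]
grip_width: 0.0252
grip_force: 40.2
2399 circ [0.6345 0.102 ] d 0.1162 rect ((634.2245483398438, 102.27377319335938), (84.33646392822266, 83.9144058227539), 31.520200729370117) [0.57789296 0.04581607] [0.6907858  0.13512538]
t 9.35 at [ 0.6349 -0.0113  0.2178] yaw 88.5 zaxis [-0.001 -0.002 -1.   ] offset cm [11.47 -0.37 -0.24] spin -33.1 rows>=2.3 W 0.0252 F [ 0.3 -1.1 -1.2]
```

View pics/w5.png

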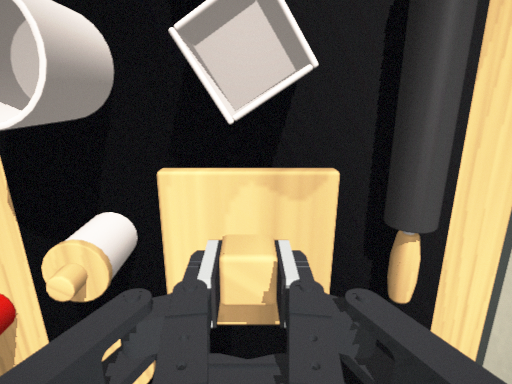

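The square canister, at (245,60), measures (0.6342,0.1023), 84 mm, turned 31.5°. The held square lid is at (248,245).

```bash
python3 -m crank '{"offset":[[3,0,0],[6,-0.1,0],[9,-0.2,0],[11.3,-0.22,1],[11.3,-0.22,4],[11.3,-0.22,7],[11.3,-0.22,8.8],[11.3,-0.22,8.8],[11.3,-0.22,8.8]],"spin":[-8,-16,-24,-32,-33,-33,-33,-33,-33]}';  python3 go.py .6355 .1023 .11 121.5
```

```text
clock: 10.25
tool_pos: [0.6365, 0.1018, 0.1305]
orientation: [1.538, 2.739, -0.001]
wrist_force: [0.5, -0.0, -0.9]
grip_width: 0.0254
grip_force: 40.2
t 10.25 at [0.6365 0.1018 0.1305] yaw 121.4 zaxis [-0.    -0.001 -1.   ] offset cm [ 0.1  -0.06  2.05] spin -0.1 rows>=0.4 W 0.0254 F [ 0.5 -0.  -0.9]
```

```bash
python3 -m crank '{"offset":[[0.1,-0.06,0.5],[0.1,-0.06,1],[0.1,-0.06,1.5],[0.1,-0.06,1.9],[0.1,-0.06,2.1],[0.1,-0.06,2.1]],"spin":[0,0,0,0,0,0]}';  python3 go.py .6355 .1023 .11 121.5
```

```text
clock: 10.85
tool_pos: [0.6347, 0.1039, 0.11]
orientation: [1.534, 2.741, -0.001]
wrist_force: [-1.0, -0.3, 2.0]
grip_width: 0.025
grip_force: 40.7
t 10.85 at [0.6347 0.1039 0.11  ] yaw 121.5 zaxis [-0. -0. -1.] offset cm [-0.18 -0.02  0.  ] spin 0.0 rows>=0.0 W 0.025 F [-1.  -0.3  2. ]
```

```bash
python3 -m crank '{"offset":[[0,0,0],[0,0,0],[0,0,0],[0,0,0],[0,0,-2],[0,0,-5],[0,0,-10],[0,0,-11],[0,0,-11],[0,0,-11]],"spin":[0,0,0,0,0,0,0,0,0,0]}' 0.7; python3 can.py w6 .6345 .1023 .105 .068; python3 can.py w6 .6345 .1023 .131 .03; python3 go.py .4613 -.266 .13 90
```

```text
clock: 11.85
tool_pos: [0.6341, 0.1035, 0.2183]
orientation: [-1.534, -2.74, 0.003]
wrist_force: [0.1, -0.1, -1.2]
grip_width: 0.0599
grip_force: 0.0
9271 circ [0.6355 0.1037] d 0.1221 rect ((635.4965209960938, 103.58518981933594), (88.25379180908203, 88.35668182373047), 31.58911895751953) [0.57631296 0.04442388] [0.69463164 0.1629956 ]
1106 circ [0.6354 0.1041] d 0.0338 rect ((635.39501953125, 104.23933410644531), (25.531696319580078, 25.951570510864258), 30.84343719482422) [0.6188352  0.08766598] [0.65177375 0.12024613]
t 11.95 at [0.6337 0.1033 0.2172] yaw 121.5 zaxis [-0.004 -0.001 -1.   ] offset cm [-22.47 -33.97   8.84] spin 31.5 rows>=8.3 W 0.0597 F [-0.3 -0.7 -0.5]
```

View pics/w6.png

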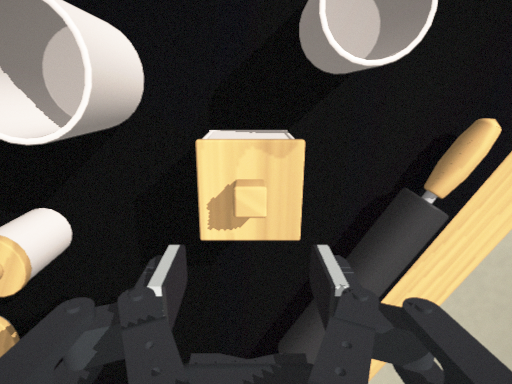

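The square lid is aligned and level on its canister at (250,190), with the plate at 0.105 m. Next is the medium lid.

```bash
python3 -m crank '{"offset":[[-2.6,-4,0],[-5.2,-8,0],[-8,-12,0],[-10.6,-16,0],[-13.2,-20,1],[-15.9,-24,3],[-18.5,-28,5],[-21,-32,7],[-22.4,-34,8.8],[-22.4,-34,8.8]],"spin":[4,8,12,16,20,24,28,31.5,31.5,31.5]}'; python3 can.py w7 .461 -.266 .029 .05;python3 can.py w7 .461 -.266 .055 .025; python3 go.py .461 -.266 .034 90
```

```text
clock: 12.95
tool_pos: [0.4558, -0.2697, 0.1271]
orientation: [-2.226, -2.205, 0.011]
wrist_force: [-1.0, -0.3, -0.4]
grip_width: 0.0594
grip_force: 0.0
8020 circ [ 0.4603 -0.2675] d 0.0885 rect ((460.51416015625, -267.30487060546875), (87.12215423583984, 86.97615051269531), 32.70624923706055) [ 0.41687715 -0.31077695] [ 0.5044644  -0.22366478]
939 circ [ 0.4603 -0.2675] d 0.0262 rect ((460.46502685546875, -266.9111022949219), (24.93975830078125, 24.70001792907715), 7.533152103424072) [ 0.4483051  -0.27963468] [ 0.47310868 -0.25476182]
t 13.05 at [ 0.461  -0.2647  0.1299] yaw 89.9 zaxis [-0.003  0.002 -1.   ] offset cm [-0.15  0.03  9.59] spin -0.1 rows>=1.9 W 0.0596 F [ 0.3  1.  -0.2]
```

```bash
python3 -m crank '{"offset":[[-0.25,0,3],[-0.25,0,6.5],[-0.25,0,9],[-0.25,0,9.6],[-0.25,0,9.6],[-0.25,0,9.6]],"spin":[0,0,0,0,0,0]}'; python3 -m crank '{"offset":[[0,0,0],[0,0,0],[0,0,0],[0,0,0],[0,0,0]],"spin":[0,0,0,0,0]}' 0 40;  python3 go.py .639 .15 .22 90
```

```text
clock: 13.65
tool_pos: [0.4637, -0.2667, 0.0367]
orientation: [2.218, 2.222, 0.002]
wrist_force: [-0.1, 0.6, 0.8]
grip_width: 0.0598
grip_force: 0.0
clock: 14.15
tool_pos: [0.4628, -0.2676, 0.0367]
orientation: [2.22, 2.22, 0.001]
wrist_force: [-1.0, 0.1, 6.4]
grip_width: 0.0243
grip_force: 39.1
t 14.15 at [ 0.4628 -0.2676  0.0367] yaw 90.0 zaxis [ 0.002 -0.001 -1.   ] offset cm [ 41.74  17.66 -18.34] spin 0.0 rows>=9.8 W 0.0243 F [-1.   0.1  6.4]
```

```bash
python3 -m crank '{"offset":[[0,0,-2],[0,0,-6],[0,0,-11],[0,0,-15],[3,1.5,-18.3],[7.5,3.5,-18.3],[12,5.5,-18.3],[16.5,7.5,-18.3],[21,9.5,-18.3],[25.5,11.5,-18.3]],"spin":[0,0,0,0,0,0,0,0,0,0]}'
python3 -m crank '{"offset":[[4.5,2,0],[9,4,0],[13.5,6,0],[15.5,6.2,0],[15.5,6.2,0],[15.5,6.2,0]],"spin":[0,0,0,0,0,0]}'
python3 can.py w8 .639 .2714 .105 .05;  python3 go.py .64 .2714 .22 90
```

```text
clock: 15.15
tool_pos: [0.5773, -0.0107, 0.2186]
orientation: [2.221, 2.221, -0.0]
wrist_force: [0.3, -0.6, -0.4]
grip_width: 0.0244
grip_force: 39.4
clock: 15.75
tool_pos: [0.6386, 0.1421, 0.218]
orientation: [2.22, 2.222, -0.003]
wrist_force: [-0.2, -1.5, -0.8]
grip_width: 0.0244
grip_force: 39.5
1449 circ [0.6387 0.2702] d 0.0840 rect ((638.5745849609375, 256.1366882324219), (55.32135009765625, 83.4124755859375), 89.91909790039062) [0.59689045 0.22848013] [0.68029547 0.2838458 ]
t 15.80 at [0.6389 0.1405 0.2182] yaw 89.9 zaxis [-0.001 -0.002 -1.   ] offset cm [13.09  0.09 -0.21] spin -0.1 rows>=2.6 W 0.024 F [-0.3 -1.  -1.5]
```

View pics/w8.png

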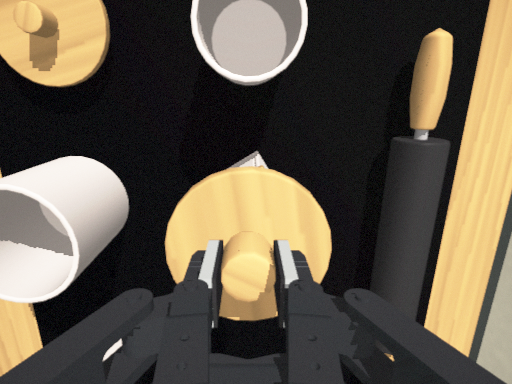

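Medium canister at (249,20) measures (0.6387,0.2702), diameter 84 mm. The held medium lid is at (248,245).

```bash
python3 -m crank '{"offset":[[3,0,0],[7,0.1,0],[11,0.1,0],[12.9,0.1,1],[12.9,0.1,4],[12.9,0.1,7],[12.9,0.1,7.3],[12.9,0.1,7.3],[12.9,0.1,7.3]],"spin":[0,0,0,0,0,0,0,0,0]}';  python3 go.py .640 .270 .1227 90
```

```text
clock: 16.7
tool_pos: [0.6413, 0.2711, 0.1473]
orientation: [2.222, 2.219, 0.004]
wrist_force: [-0.2, -0.1, -0.9]
grip_width: 0.0245
grip_force: 39.5
t 16.70 at [0.6413 0.2711 0.1473] yaw 89.9 zaxis [ 0.003  0.001 -1.   ] offset cm [-0.11 -0.14  2.46] spin -0.1 rows>=0.5 W 0.0245 F [-0.2 -0.1 -0.9]
```

```bash
python3 -m crank '{"offset":[[-0.1,-0.1,0.5],[-0.1,-0.1,1],[-0.1,-0.1,1.5],[-0.1,-0.1,1.9],[-0.1,-0.1,2.2],[-0.1,-0.1,2.45],[-0.1,-0.1,2.45]],"spin":[0,0,0,0,0,0,0]}';  python3 go.py .640 .270 .1227 90
```

```text
clock: 17.4
tool_pos: [0.6389, 0.2709, 0.1229]
orientation: [2.221, 2.222, 0.0]
wrist_force: [-3.1, -2.5, 6.6]
grip_width: 0.0248
grip_force: 40.1
t 17.40 at [0.6389 0.2709 0.1229] yaw 90.0 zaxis [ 0. -0. -1.] offset cm [-0.09  0.11  0.02] spin 0.0 rows>=0.0 W 0.0248 F [-3.1 -2.5  6.6]
```

```bash
python3 -m crank '{"offset":[[0,0,0],[0,0,0],[0,0,0],[0,0,0],[0,0,-2],[0,0,-5],[0,0,-9],[0,0,-10],[0,0,-10],[0,0,-10]],"spin":[0,0,0,0,0,0,0,0,0,0]}' 0.7; python3 can.py w9 .639 .27 .115 .055; python3 can.py w9 .639 .27 .141 .03; python3 go.py .4507 .2835 .13 90
```

```text
clock: 18.4
tool_pos: [0.6383, 0.2703, 0.2196]
orientation: [-2.221, -2.222, 0.004]
wrist_force: [-0.5, -0.0, -1.2]
grip_width: 0.0597
grip_force: 0.0
7614 circ [0.6389 0.2709] d 0.0882 rect ((638.8206787109375, 271.28424072265625), (86.87288665771484, 87.22776794433594), 39.213417053222656) [0.5950759  0.22763938] [0.6822766  0.31473684]
915 circ [0.6387 0.2713] d 0.0260 rect ((638.8358154296875, 271.242431640625), (25.020320892333984, 25.06956672668457), 66.36107635498047) [0.62613624 0.25868133] [0.6512885  0.28399143]
t 18.50 at [0.638  0.2701 0.2186] yaw 90.0 zaxis [-0.004 -0.002 -1.   ] offset cm [  1.37 -18.7    8.93] spin 0.0 rows>=4.2 W 0.0602 F [ 0.  -0.4  0.3]
```

View pics/w9.png

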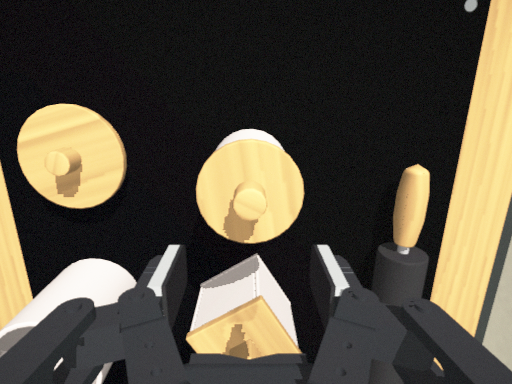

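The medium lid is level on its canister at (250,190), with the disc top at 0.115 m. Last is the large lid. I'll look at its canister from above first.

```bash
python3 -m crank '{"offset":[[-3,-3.5,-2],[-6,-7,-4],[-9,-10.5,-6],[-12,-14,-6],[-15,-17,-6],[-17,-19,-6],[-17,-19,-6],[-17,-19,-6]],"spin":[0,0,0,0,0,0,0,0]}'; python3 can.py w10 .447 .102 .125 .06; python3 go.py .4507 .2835 .13 90
```

```text
clock: 19.3
tool_pos: [0.4487, 0.1003, 0.2804]
orientation: [-2.222, -2.22, 0.001]
wrist_force: [0.6, 0.0, 0.5]
grip_width: 0.0597
grip_force: 0.0
1898 circ [0.4458 0.1009] d 0.1081 rect ((445.91619873046875, 101.0714111328125), (106.28215789794922, 107.40208435058594), 3.661102294921875) [0.39225066 0.04736609] [0.49939686 0.15464613]
t 19.35 at [0.4493 0.1011 0.2805] yaw 90.0 zaxis [-0.     0.001 -1.   ] offset cm [18.23  0.16 15.07] spin 0.0 rows>=4.7 W 0.0598 F [-0.6  1.1 -0. ]
```

Large canister (0.4458,0.1009), diameter 108 mm, as expected.

```bash
python3 -m crank '{"offset":[[4,0,0],[8,0.1,0],[12,0.1,2],[16,0.1,5],[18.3,0.1,9],[18.3,0.1,13],[18.3,0.1,15],[18.3,0.1,15],[18.3,0.1,15]],"spin":[0,0,0,0,0,0,0,0,0]}'; python3 can.py w11 .4507 .2835 .029 .065;python3 can.py w11 .4507 .2835 .055 .025; python3 go.py .4507 .2827 .034 90
```

```text
clock: 20.25
tool_pos: [0.4502, 0.2851, 0.1308]
orientation: [-2.219, -2.222, -0.0]
wrist_force: [-0.6, 0.7, -0.2]
grip_width: 0.0596
grip_force: 0.0
13161 circ [0.4499 0.2829] d 0.1120 rect ((449.6586608886719, 282.8651123046875), (111.10203552246094, 110.63600158691406), 47.56201171875) [0.39454237 0.22714688] [0.50577   0.3385082]
913 circ [0.45   0.2834] d 0.0259 rect ((449.97412109375, 283.17462158203125), (24.381332397460938, 24.991771697998047), 0.44938111305236816) [0.4378127  0.27068156] [0.4621881  0.29569113]
t 20.35 at [0.451  0.285  0.1323] yaw 90.0 zaxis [ 0.002  0.002 -1.   ] offset cm [-0.25 -0.05  9.83] spin 0.0 rows>=2.0 W 0.0597 F [ 1.9 -0.3  1.2]
```

```bash
python3 -m crank '{"offset":[[-0.2,0,3],[-0.2,0,6.5],[-0.2,0,9],[-0.2,0,9.75],[-0.2,0,9.75],[-0.2,0,9.75]],"spin":[0,0,0,0,0,0]}'; python3 -m crank '{"offset":[[0,0,0],[0,0,0],[0,0,0],[0,0,0],[0,0,0]],"spin":[0,0,0,0,0]}' 0 50;  python3 go.py .447 .1009 .22 90
```

```text
clock: 20.95
tool_pos: [0.4511, 0.2828, 0.0352]
orientation: [2.221, 2.221, 0.006]
wrist_force: [-0.2, -0.2, -0.4]
grip_width: 0.0596
grip_force: 0.0
clock: 21.45
tool_pos: [0.4506, 0.2822, 0.0348]
orientation: [2.221, 2.221, 0.003]
wrist_force: [0.4, -0.7, 5.8]
grip_width: 0.0239
grip_force: 48.7
t 21.45 at [0.4506 0.2822 0.0348] yaw 90.0 zaxis [ 0.002  0.001 -1.   ] offset cm [-18.11  -0.33 -18.53] spin 0.0 rows>=5.2 W 0.0239 F [ 0.4 -0.7  5.8]
```

```bash
python3 -m crank '{"offset":[[0,0,-2],[0,0,-6],[0,0,-11],[0,0,-15],[-3,0,-17],[-7,-0.2,-17],[-11,-0.3,-17],[-15,-0.37,-17],[-18.2,-0.37,-16],[-18.2,-0.37,-15]],"spin":[0,0,0,0,0,0,0,0,0,0]}'; python3 -m crank '{"offset":[[0,0,1],[0,0,2],[0,0,2],[0,0,2]],"spin":[0,0,0,0]}'; python3 go.py .4467 .1003 .1408 90
```

```text
clock: 22.45
tool_pos: [0.446, 0.0935, 0.1831]
orientation: [2.229, 2.21, -0.006]
wrist_force: [-1.0, -0.5, -0.9]
grip_width: 0.0242
grip_force: 49.4
clock: 22.85
tool_pos: [0.4462, 0.1011, 0.1633]
orientation: [-2.218, -2.224, -0.0]
wrist_force: [0.9, -1.0, -0.7]
grip_width: 0.0243
grip_force: 49.4
t 22.85 at [0.4462 0.1011 0.1633] yaw 90.2 zaxis [-0.     0.001 -1.   ] offset cm [-0.08  0.05  2.25] spin 0.2 rows>=0.5 W 0.0243 F [ 0.9 -1.  -0.7]
```

```bash
python3 -m crank '{"offset":[[-0.05,0.05,0.5],[-0.05,0.05,1],[-0.05,0.05,1.5],[-0.05,0.05,1.9],[-0.05,0.05,2.15],[-0.05,0.05,2.3],[-0.05,0.05,2.3]],"spin":[0,0,0,0,0,0,0]}';  python3 go.py .4467 .1003 .1408 90
```

```text
clock: 23.55
tool_pos: [0.4466, 0.0991, 0.1408]
orientation: [2.221, 2.222, -0.001]
wrist_force: [-0.7, -0.8, 2.0]
grip_width: 0.0244
grip_force: 49.8
t 23.55 at [0.4466 0.0991 0.1408] yaw 90.0 zaxis [-0.    -0.001 -1.   ] offset cm [0.12 0.01 0.  ] spin 0.0 rows>=0.0 W 0.0244 F [-0.7 -0.8  2. ]
```

Release, lift, then move aside to check all four lids with the top camera.

```bash
python3 -m crank '{"offset":[[0,0,0],[0,0,0],[0,0,0],[0,0,0],[0,0,-2],[0,0,-5],[0,0,-9],[0,0,-12],[0,0,-12],[0,0,-12]],"spin":[0,0,0,0,0,0,0,0,0,0]}' 0.7; python3 can.py w12 .446 .101 .135 .065; python3 can.py w12 .446 .101 .161 .03
python3 -m crank '{"offset":[[-5,0,-5],[-10,0,-5],[-15,0,-5],[-20,0,-5],[-25,0,-5],[-30,0,-5],[-35,0,-5],[-40,0,-5],[-45,0,-5],[-45,0,-5]],"spin":[0,0,0,0,0,0,0,0,0,0]}'
python3 - <<'E'
from h import *
rgb,d,m=shot('top','top1'); W=world(d,m).reshape(-1,3); print(bot.get_obs()['tool_pos'])
for n,x,y,h in(('sm',.4705,-.088,.095),('sq',.6343,.1035,.105),('med',.639,.271,.115),('lg',.447,.102,.135)):
    w=W[np.hypot(W[:,0]-x,W[:,1]-y)<.07]; q=w[abs(w[:,2]-h)<.005]; A=np.c_[q[:,:2]-[x,y],np.ones(len(q))]
    print(n,len(q),np.round(cv2.minEnclosingCircle(q[:,:2].astype(np.float32))[0],4),'plane',np.round(np.linalg.lstsq(A,q[:,2],rcond=None)[0],4))
E
```

```text
clock: 24.55
tool_pos: [0.4469, 0.0991, 0.2608]
orientation: [2.221, 2.221, 0.001]
wrist_force: [-0.7, 0.2, -0.5]
grip_width: 0.0596
grip_force: 0.0
11322 circ [0.4466 0.0998] d 0.1121 rect ((446.47491455078125, 100.01211547851562), (110.82288360595703, 110.40548706054688), 85.82940673828125) [0.39127934 0.04445099] [0.50165194 0.15572596]
785 circ [0.4466 0.1002] d 0.0257 rect ((446.8212890625, 100.28455352783203), (24.708263397216797, 24.83898162841797), 89.64287567138672) [0.43438736 0.08792782] [0.45923558 0.11264665]
clock: 25.65
tool_pos: [0.444, -0.3574, 0.3076]
orientation: [-2.229, -2.21, 0.007]
wrist_force: [-0.6, -0.2, -0.2]
grip_width: 0.0597
grip_force: 0.0
[ 0.44427621 -0.35760748  0.30753161]
sm 177 [ 0.4701 -0.0879] plane [ 0.0049 -0.0105  0.0949]
sq 454 [0.6358 0.1054] plane [-0.0018  0.0032  0.1048]
med 361 [0.6394 0.2713] plane [-0.0128 -0.0051  0.115 ]
lg 687 [0.4475 0.1005] plane [-0.0009  0.0044  0.1349]
```

View pics/top1.png

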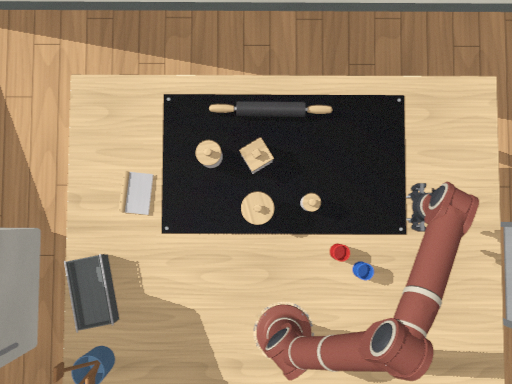

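All four canisters, at (209,153), (257,156), (258,208) and (311,202), are closed. The lids sit level at the expected heights, and the rolling pin and scraper look unmoved.

```bash
python3 -c "
from bench import bot
print(bot.finish_job())"
```

```text
the job is handed in; nothing more can be done
None
```

All four canisters are closed with their own lids, seated level on the rims and close to centre by the final camera check, and the job was handed in at about 26 s; the verdict was not shown.

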